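# Move a finned module between push-push bays

### The arm

A 6-joint arm with a two-finger parallel gripper is mounted at the origin on the work surface. World frame = base frame: x ahead of the robot, y to its left, z up, the work surface at z = 0. Lengths are in mm, angles in rad, forces in N, time in s.
With the tool pointing down it reaches from about 350 to 950 mm from the base axis. Payload 17.4 kg.
Tool frame: the origin (TCP) lies at the very end of the fingers, on their centre line; the grasp point (between the pads) lies 19 mm behind it; x points along the fingers, y is the direction in which the jaws open and shut, and the axes are right-handed (so a half turn about x gives the same grasp; the last joint's range is limited). The gripper opens to 93 mm and grips with 3 to 60 N. Pads are 15 mm wide; open, the fingers measure 128 mm over their backs; the gripper's body (75 mm by 188 mm) begins 65 mm behind the grasp point.
Start: joints at [-1.192, 0.116, 1.442, -0, 1.584, -0.038], TCP at [273.256, -617.222, 218.646] pointing down, gripper open.
Joint ranges: [-2.83, 2.83], [-0.83, 2.19], [0.07, 2.5], [-1.14, 4.28], [0.01, 3], [-2.97, 2.97]. Speed limits (rad/s): [1.89, 1.89, 2.22, 3.14, 3.14, 3.14].

### API

Orientations are given as a 3x3 rotation matrix whose columns are the frame's x, y, z axes.
In Python, from rig import telemetry, imaging, job gives the robot as it stands.
- The arm moves only by the tool drive_tool, never from a script. Its argument "deltas" is a list of rows, each a list of 5 numbers: the finger opening in m, from 0 to 0.093, then the shift along the tool's x, y, z in m, then the turn about the tool's x in degrees. In form: [[claw, tx, ty, tz, roll], ...]. A call has 1 to 20 rows; each row shifts and turns the commanded pose from where the row before left it, along the tool's axes as they then stand; what a row does not reach is not made up. A row lasts 1/10 s, in which the tool goes at most 50 mm and 8.59 degrees, less where a joint would pass 70% of its speed; a pose out of reach is approached as far as the arm can. A call is refused whole if a number of a shift passes 0.05 or a number of a turn 8.59, either way. A call with a gripper value outside its range is refused whole. The fingers move at their own pace and stop on an object; "force" is the grip in N (left out, the last holds). Time passes only in rows, so rows that do not move let the fingers close. It gives the time, the measured TCP pose, the force and the opening at its end, in the units of the state.
- telemetry.state(): the state, without advancing time (a new reading comes with each control period).
- imaging.camera(name): name is "scene" or "top" or "wrist"; returns a dict with "frame" (420x560x3 uint8, red, green, blue), "camera_matrix" (3x3 intrinsics, pixels), "k1" (the pictures are not rectified: a ray, as slopes to the right and down, at radius r is drawn at 1 + k1 r^2 times it, then the intrinsics apply), "T" (4x4, takes a point from camera to world coordinates). Camera axes: x right, y down, z forward; pixel columns grow to the right and rows downward; lengths in mm; the calibration is good to about 2 mm. A picture is of the moment at which its call begins. There is no depth.
- job.close_job(): hands the job in, once; it reports no verdict.
The state is a dict: "t": time; "q": joint angles; "dq": joint speeds; "joint_efforts": joint torques, N m; "position": TCP position; "tool_rot": TCP orientation; "force": force on the tool from outside, world axes, zero at the start; "torque": the same for the moment, N m; "finger_gap": finger opening in mm.
Only numpy, scipy, OpenCV 4.12 (cv2) and the standard library are available. Lean on these libraries where they do the work, as an engineer would, in place of code of your own. Each camera call takes 0.05 s, during which the arm holds its last target.

### The job

The finned heat-sink module is held in one of the two push-push bays; move it to the other, empty bay. Press its sled fully in and let go so that it springs out, lift the module off by its handle, lower it onto the empty bay's sled so that its fins drop fully between the sled's fins, then press that sled fully in and let go so that the catch holds it in. Leave the emptied sled standing out, and leave the dish, the screwdriver and the jar where they are.

Things in the scene. Friction and masses are not known exactly. Their poses are not given: they have to be found in the camera images.
- module: loose aluminium module 96 (x) x 70 (y) x 70 mm high, about 0.45 kg. Origin: centre of its underside, at the fin tips; z up. Six fins under it run along y: 5 mm thick, 22 mm long, at x = -40, -24, -8, 8, 24, 40 mm; plate z = 22-30 mm; on top a black handle bar, 16 mm thick in x, 64 mm long in y, z = 52-70 mm, on two posts at y = +-24 mm. Same either way round. Starts in bay_a.
- bay_a: fixed push-push bay that holds the module at the start; origin: centre of its underside, on the bench; +x: the way its sled is pushed in; its open front looks to -x, towards the robot. Steel base plate 195 x 100 mm, 4 mm thick; the hood with the catch block is at x = +16 to +90 mm, 100 mm wide, 60 mm high (71 mm over the block).
- bay_b: fixed push-push bay like bay_a, empty at the start, its sled out; origin: centre of its underside, on the bench; +x: the way its sled is pushed in; its open front looks to -x, towards the robot. Steel base plate 195 x 100 mm, 4 mm thick; the hood with the catch block is at x = +16 to +90 mm, 100 mm wide, 60 mm high (71 mm over the block).
- sled_a (a joint): m, how far bay_a's sled is pushed in: 0 fully out, 0.026 held by the catch, 0.0395 hard stop. Starts held, with the module on it. A held sled must be pushed on to the hard stop (13.5 mm further), then let go: it follows the fingers back and springs out to 0. The spring pushes out with 3 N at 0, 6 N at the stop; with speed (0.05 m/s) and finger friction a push takes up to 12 N.
- sled_b (a joint): m, how far bay_b's sled is pushed in; values, spring and catch as for sled_a. Starts out, empty. A sled that stands out must be pushed in to the hard stop (at least 0.037), then let go: it springs back to 0.026 and the catch holds it there. Stopped short, it comes out again; pushed to the stop once more, it is released.
- seat_a (a point): place of the module's origin when seated on bay_a's sled; moves with the sled; axes as the bay's. 20 mm above the bench, at bay x = -40 mm with the sled out. Sled out: the module is clear of the hood and lifts straight up. Held in: the module's rear 18 mm lies under the hood (underside 55 mm, top 60 mm above the bench), and the fins lock it to the sled.
- seat_b (a point): place of the module's origin when seated on bay_b's sled (both sleds are alike); moves with the sled; 20 mm above the bench, on the sled's floor. x: along the push; y: along the fins. Five aluminium fins stand on the floor, 6 mm thick, 20 mm high, 70 mm long, round-topped, at x = -32, -16, 0, 16, 32 mm; the module's fins go into the 10 mm gaps and outside the end ones.
- push_a (a point): centre of the outer face of bay_a's sled's flat front plate, the place to push on along its +x (the bay's +x); moves with the sled; 38 mm above the bench. The plate is 5 mm thick, 74 mm wide, from 6 to 52 mm above the bench, its outer face 56 mm in front (-x) of the seat. The bench before it is free.
- push_b (a point): centre of the outer face of bay_b's sled's flat front plate, the place to push on along its +x (the bay's +x); moves with the sled; 38 mm above the bench. The plate is 5 mm thick, 74 mm wide, from 6 to 52 mm above the bench, its outer face 56 mm in front (-x) of the seat. The bench before it is free.
- dish: bystander: shallow round steel dish, 100 mm across, 22 mm high; origin at the centre of its underside
- driver: bystander: screwdriver with a black handle lying along its x; origin under its middle
- flux: bystander: upright white jar, 48 mm across, 110 mm high; origin at the centre of its underside

How it is judged (in metres and radians):
On the way, in this order (a step that is already met when the one before it is completed fails the run):
1. the held sled has sprung out with the module still seated on it (value of joint sled_a below 0.004 m and x of module in the frame of seat_a between -0.0045 and 0.0045 m and y of module in the frame of seat_a between -0.009 and 0.009 m and z of module in the frame of seat_a between -0.003 and 0.003 m and angle between the x axis of module and the x axis of seat_a, either way round below 0.09 rad), for 0.1 s.
2. the module is fully down between the fins of the empty bay's sled, the sled still out (value of joint sled_b below 0.012 m and x of module in the frame of seat_b between -0.0045 and 0.0045 m and y of module in the frame of seat_b between -0.009 and 0.009 m and z of module in the frame of seat_b between -0.003 and 0.003 m and angle between the x axis of module and the x axis of seat_b, either way round below 0.09 rad), for 0.1 s.
At the end, for the whole second after the job is handed in: bay_b's sled is held in by its catch (joint 21 to 30 mm), the module lies fully down on its seat (x within 4.5 mm, y within 9 mm, height within 3 mm, turned less than 0.09 rad, either way round) and at rest, and bay_a's sled stands out (joint under 4 mm) (value of joint sled_b between 0.021 and 0.03 m and value of joint sled_a below 0.004 m and x of module in the frame of seat_b between -0.0045 and 0.0045 m and y of module in the frame of seat_b between -0.009 and 0.009 m and z of module in the frame of seat_b between -0.003 and 0.003 m and angle between the x axis of module and the x axis of seat_b, either way round below 0.09 rad and linear speed of module below 0.02 m/s); the robot touches nothing.
It fails at once if a bystander (dish, screwdriver or jar) is moved more than 30 mm (distance of any of dish, driver, flux from where it was at the start of the episode above 0.03 m).
It also fails if it takes over 67 s, if anything falls off the work surface, if the arm or the gripper's body presses on something with over 40 N, if the wrist force passes 120 N, or if a joint passes its speed limit or range.

## Working session

There is one attempt and no reset: what is moved stays moved. The work goes in short steps, Python scripts to look and compute and a tool call to move; the robot and the scene stay as the last step left them, time stands still between calls to the robot, and variables do not carry over. Pictures are saved under pics/ and viewed, and the job is handed in when it is done.

Besides the shell and the picture viewer there is one more tool, called after ">>>" as a command line: name --pt "numbers of a row" for each row, then --argument value for the rest. drive_tool: Moves the arm, as the interface text tells. Its arguments: {"type":"object","properties":{"deltas":{"type":"array","items":{"type":"array","items":{"type":"number"}}},"force":{"type":"number"}},"required":["deltas"]}

```bash
ls; mkdir -p pics; python3 - <<'E'
from rig import telemetry, imaging
import cv2, numpy as np, pickle
d={}
for n in ("scene","top","wrist"):
    c=imaging.camera(n); d[n]=c
    cv2.imwrite(f"pics/{n}0.png",c["frame"][:,:,::-1])
    print(n,c["camera_matrix"].tolist(),c["k1"],np.round(c["T"],3).tolist())
pickle.dump(d,open("c0.pkl","wb"))
s=telemetry.state();print(s)
E
```

```text
pics
scene [[535.2617966438634, 0.0, 274.12899740388593], [0.0, 535.2617966438634, 215.0756755839387], [0.0, 0.0, 1.0]] -0.19826144568128148 [[0.074, 0.767, -0.637, 1442.265], [0.997, -0.061, 0.043, -44.013], [-0.006, -0.639, -0.77, 1076.369], [0.0, 0.0, 0.0, 1.0]]
top [[450.12695272096767, 0.0, 283.5172676285375], [0.0, 450.12695272096767, 204.8697070715118], [0.0, 0.0, 1.0]] 0.017219491876915054 [[-0.004, -0.989, 0.147, 374.112], [-1.0, 0.003, -0.007, 1.044], [0.007, -0.147, -0.989, 1385.705], [0.0, 0.0, 0.0, 1.0]]
wrist [[350.6928322712582, 0.0, 276.3956178601225], [0.0, 350.6928322712582, 212.68109751517923], [0.0, 0.0, 1.0]] 0.0043854563246690645 [[0.405, -0.885, -0.231, 337.261], [-0.915, -0.391, -0.103, -589.557], [0.001, 0.253, -0.968, 383.787], [0.0, 0.0, 0.0, 1.0]]
{'t': 0.15, 'q': array([-1.19179836e+00,  1.16379875e-01,  1.44214042e+00, -9.49087197e-06,
        1.58399953e+00, -3.78135007e-02]), 'dq': array([ 0.00049627, -0.00124157, -0.00066482,  0.00098859,  0.00013039,
        0.00153133]), 'joint_efforts': array([ 2.24089352e-03, -7.21763992e+01, -6.22948551e+01,  7.81660667e-02,
        2.25828151e-02, -1.00087864e-04]), 'position': array([ 273.19080613, -617.06286178,  218.05425699]), 'tool_rot': array([[-3.51860305e-04,  4.04846696e-01, -9.14384508e-01],
       [ 8.57863792e-04, -9.14384106e-01, -4.04846848e-01],
       [-9.99999570e-01, -9.26866897e-04, -2.55678505e-05]]), 'force': array([-0.64610521,  0.3957618 , -0.13541243]), 'torque': array([-0.00865633,  0.05084684,  0.00073095]), 'finger_gap': 92.8497804805766}
```

View pics/top0.png

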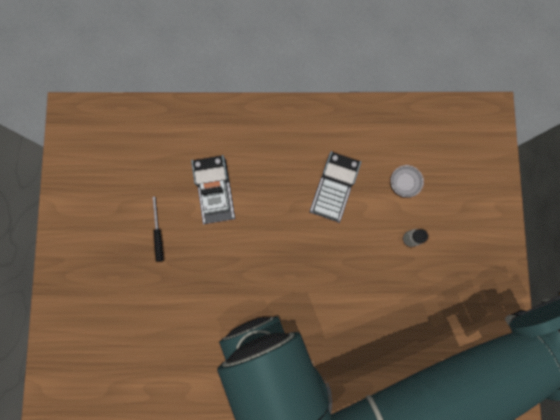

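View pics/scene0.png

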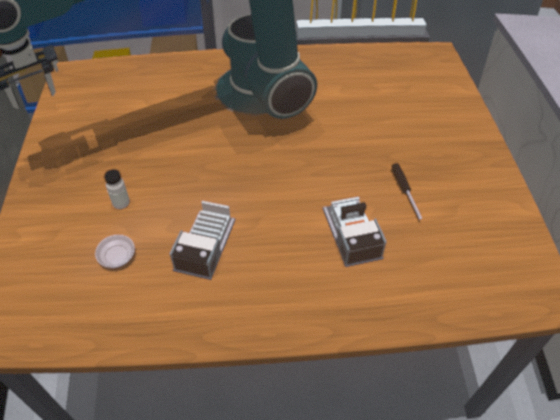

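View pics/wrist0.png

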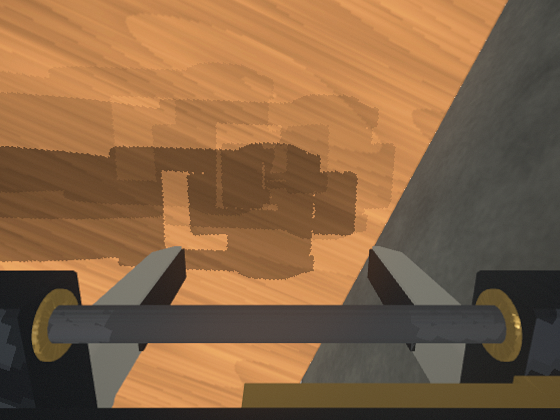

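```bash
cat > h.py <<'E'
import numpy as np, cv2
def ray(c,u,v):
    K=c["camera_matrix"];k=c["k1"]
    xd=(u-K[0,2])/K[0,0];yd=(v-K[1,2])/K[1,1]
    rd=np.hypot(xd,yd);r=rd
    for _ in range(50): r=rd/(1+k*r*r)
    s=r/rd if rd>0 else 1
    T=np.asarray(c["T"]);d=T[:3,:3]@np.array([xd*s,yd*s,1.]);return T[:3,3],d
def onz(c,u,v,z):
    o,d=ray(c,u,v);return o+d*(z-o[2])/d[2]
def proj(c,P):
    T=np.asarray(c["T"]);p=T[:3,:3].T@(np.asarray(P,float)-T[:3,3]);x,y=p[0]/p[2],p[1]/p[2]
    f=1+c["k1"]*(x*x+y*y);K=c["camera_matrix"];return K[0,0]*x*f+K[0,2],K[1,1]*y*f+K[1,2]
def crop(c,name,x0,y0,x1,y1,s):
    im=c["frame"][y0:y1,x0:x1,::-1]
    cv2.imwrite(name,cv2.resize(im,None,fx=s,fy=s,interpolation=cv2.INTER_CUBIC))
E
python3 - <<'E'
import pickle;from h import *
d=pickle.load(open("c0.pkl","rb"))
crop(d["top"],"pics/topc.png",140,140,440,270,2.6)
a=d["top"]
crop(a,"pics/topa.png",185,145,245,230,7)
crop(a,"pics/topb.png",300,145,370,230,7)
for p in[(210,188),(335,187),(407,181),(417,237),(158,230)]: print(p,onz(a,*p,20).round(0))
E
```

```text
(210, 188) [631. 217.  20.]
(335, 187) [ 633. -168.   20.]
(407, 181) [ 651. -391.   20.]
(417, 237) [ 477. -414.   20.]
(158, 230) [501. 372.  20.]
```

View pics/topa.png

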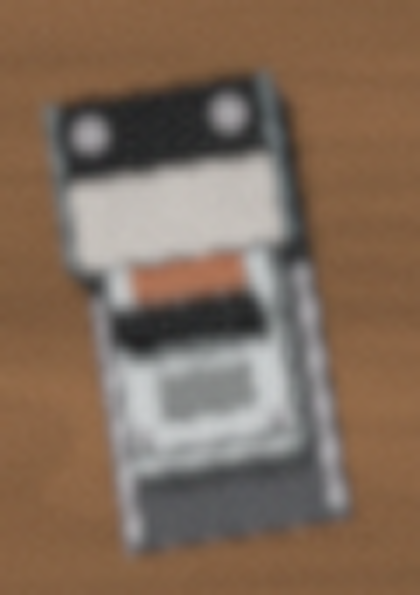

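View pics/topb.png

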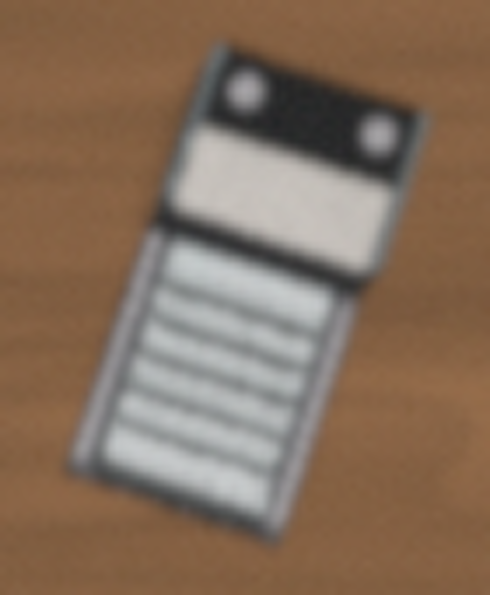

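```bash
python3 - <<'E'
import pickle;from h import *
a=pickle.load(open("c0.pkl","rb"))["top"]
def go(n,p,q,x0,y0):
    P=onz(a,p[0]/7+x0,p[1]/7+y0,4);Q=onz(a,q[0]/7+x0,q[1]/7+y0,4)
    v=P-Q;print(n,P.round(),Q.round(),np.linalg.norm(v),np.degrees(np.arctan2(-v[0],v[1])))
    t=np.arctan2(-v[0],v[1]);print((P+Q)/2+97.5*np.array([np.cos(t),np.sin(t),0]))
go("a",(130,550),(350,515),185,145)
go("b",(75,468),(278,540),300,145)
E
```

```text
a [522. 237.   4.] [537. 141.   4.] 97.64663401215188 8.934969439807164
[626.15740642 204.19205946   4.        ]
b [558. -93.   4.] [ 525. -182.    4.] 94.81866059131666 -19.922393299651777
[ 633.09862857 -171.05636497    4.        ]
```

>>> drive_tool --pt "0.093 0 -0.0206 -0.041 0" --pt "0.093 0 -0.0206 -0.041 0" --pt "0.093 0 -0.0206 -0.041 0" --pt "0.093 0 -0.0206 -0.041 0" --pt "0.093 0 -0.0206 -0.041 0" --pt "0.093 0 -0.0206 -0.041 0" --pt "0.093 0 -0.0206 -0.041 0" --pt "0.093 0 -0.0206 -0.041 0" --pt "0.093 0 -0.0206 -0.041 0" --pt "0.093 0 -0.0206 -0.041 0" --pt "0.093 0 -0.0206 -0.041 0" --pt "0.02 0 0 0 -8" --pt "0.02 0 0 0 -8" --pt "0.02 0 0 0 -8" --pt "0.02 0 0 0 -8" --pt "0.02 0 0 0 -8" --pt "0.02 0 0 0 -8" --pt "0.02 0 0 0 0"

```text
t: 1.95
position: [593.8, -227.4, 218.4]
tool_rot: [[-0.0, 0.951, -0.309], [0.0, -0.309, -0.951], [-1.0, -0.0, -0.0]]
force: [0.2, 0.0, 0.5]
finger_gap: 41.6
```

```bash
cat > look.py <<'E'
import sys,pickle;from h import *
from rig import telemetry, imaging
def look(n,tag):
    c=imaging.camera(n);pickle.dump(c,open(f"{tag}.pkl","wb"));cv2.imwrite(f"pics/{tag}.png",c["frame"][:,:,::-1])
    s=telemetry.state();R=s["tool_rot"];print(s["t"],s["position"].round(1),"yaw_y",np.degrees(np.arctan2(R[1,1],R[0,1])).round(2),s["q"].round(2),s["force"].round(1),s["finger_gap"]);return c
if __name__=="__main__": look(sys.argv[1],sys.argv[2])
E
python3 look.py wrist w1
```

```text
2.0 [ 593.8 -227.4  218.5] yaw_y -18.29 [-0.41  0.03  1.53  0.    1.58 -0.09] [-0.5 -0.1 -0.2] 37.44444049927886
```

View pics/w1.png

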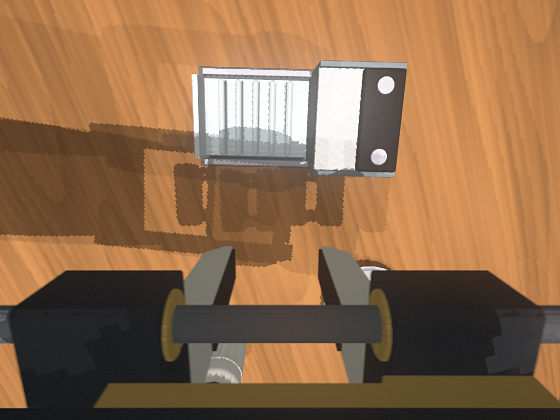

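```bash
python3 - <<'E'
import pickle;from h import *
c=pickle.load(open("w1.pkl","rb")); crop(c,"pics/w1c.png",180,50,420,190,3.3)
E
```

```text
(no output)
```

View pics/w1c.png

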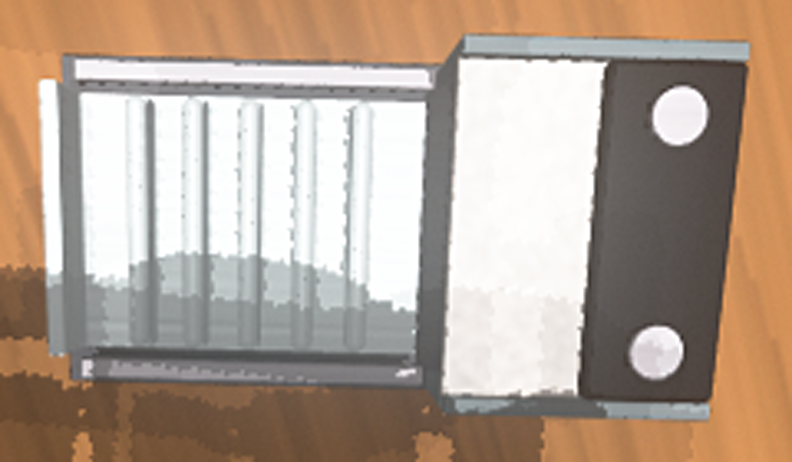

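```bash
python3 - <<'E'
import pickle;from h import *
c=pickle.load(open("w1.pkl","rb"))
f=lambda u,v,z: onz(c,180+(u+.5)/3.3-.5,50+(v+.5)/3.3-.5,z)
ang=lambda P,Q:np.degrees(np.arctan2(-(P-Q)[0],(P-Q)[1]))
# fins
mids=[]
for (a,b) in [((138,98),(144,348)),((195,98),(196,347)),((251,100),(248,347)),((305,101),(301,347)),((360,102),(355,347))]:
    P=f(*a,40);Q=f(*b,40);mids.append((P+Q)/2);print(P.round(1),Q.round(1),np.linalg.norm(P-Q).round(1),ang(P,Q).round(2))
m=np.array(mids);print(m.round(1));v=m[-1]-m[0];print("axis",np.degrees(np.arctan2(v[1],v[0])),np.linalg.norm(v),m.mean(0))
P=f(41,80,52);Q=f(52,353,52);print("plate",P,Q,np.linalg.norm(P-Q),ang(P,Q),(P+Q)/2)
P=f(458,58,60);Q=f(443,396,60);print("hood",P,Q,np.linalg.norm(P-Q),ang(P,Q),(P+Q)/2)
P=f(66,57,4);
P=f(748,62,71);Q=f(711,400,71);print("blockrear",P,Q,np.linalg.norm(P-Q),ang(P,Q),(P+Q)/2)
E
```

```text
[ 579.  -111.1   40. ] [ 556.6 -176.6   40. ] 69.2 -18.83
[ 594.1 -116.    40. ] [ 571.3 -181.1   40. ] 68.9 -19.32
[ 608.8 -121.3   40. ] [ 585.9 -185.8   40. ] 68.4 -19.6
[ 623.1 -126.2   40. ] [ 600.7 -190.6   40. ] 68.1 -19.16
[ 637.7 -131.2   40. ] [ 615.9 -195.5   40. ] 67.9 -18.72
[[ 567.8 -143.8   40. ]
 [ 582.7 -148.5   40. ]
 [ 597.4 -153.6   40. ]
 [ 611.9 -158.4   40. ]
 [ 626.8 -163.4   40. ]]
axis -18.33448214385558 62.10915192070706 [ 597.3144283  -153.54511111   40.        ]
plate [ 557.05377263 -100.56373168   52.        ] [ 533.30542266 -169.31841749   52.        ] 72.74057290623112 -19.055270918444506 [ 545.17959765 -134.94107458   52.        ]
hood [ 663.94480191 -130.61947516   60.        ] [ 635.23610821 -214.1721426    60.        ] 88.34725423578296 -18.962719572783147 [ 649.59045506 -172.39580888   60.        ]
blockrear [ 731.588442   -155.22290247   71.        ] [ 703.36767464 -235.89819494   71.        ] 85.46879269783109 -19.280185042058672 [ 717.47805832 -195.5605487    71.        ]
```

>>> drive_tool --pt "0 0 -0.0242 -0.0401 0" --pt "0 0 -0.0242 -0.0401 0" --pt "0 0 -0.0242 -0.0401 0" --pt "0 0 -0.0242 -0.0401 0" --pt "0 0 -0.0242 -0.0401 0" --pt "0 0 -0.0242 -0.0401 0" --pt "0 0 -0.0242 -0.0401 0" --pt "0 0 -0.0242 -0.0401 0" --pt "0 0 -0.0242 -0.0401 0" --pt "0 0 0 0 -8.5" --pt "0 0 0 0 -8.5" --pt "0 0 0 0 -8.5" --pt "0 0 0 0 -8.5" --pt "0 0 0 0 -8.5" --pt "0 0 0 0 -8.5" --pt "0 0 0 0 -8.5" --pt "0 0 0 0 -8.5" --pt "0 0 0 0 -8.5" --pt "0 0 0 0 -8.5"

```text
t: 3.9
position: [499.1, 183.3, 218.6]
tool_rot: [[-0.0, 0.392, 0.92], [-0.0, 0.92, -0.392], [-1.0, -0.0, -0.0]]
force: [-0.0, -0.1, 0.9]
finger_gap: 0.6
```

>>> drive_tool --pt "0 0 0 0 -8.5" --pt "0 0 0 0 -8.5" --pt "0 0 0 0 -8.5" --pt "0 0 0 0 -6.8" --pt "0 0 0 0 0"

```text
t: 4.4
position: [499.1, 183.3, 218.6]
tool_rot: [[-0.0, -0.158, 0.987], [0.0, 0.987, 0.158], [-1.0, 0.0, -0.0]]
force: [0.6, -0.7, 0.2]
finger_gap: 0.7
```

```bash
python3 look.py wrist w2
```

```text
4.45 [499.1 183.3 218.6] yaw_y 98.85 [ 0.3  -0.2   1.75  0.    1.59 -1.42] [-0.  -0.3 -0.4] 0.44316557182697364
```

View pics/w2.png

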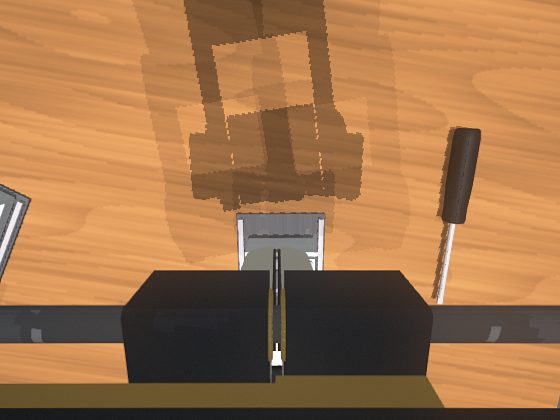

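```bash
python3 - <<'E'
import pickle;from h import *
c=pickle.load(open("w2.pkl","rb")); crop(c,"pics/w2c.png",225,200,340,285,6.5)
E
```

```text
(no output)
```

View pics/w2c.png

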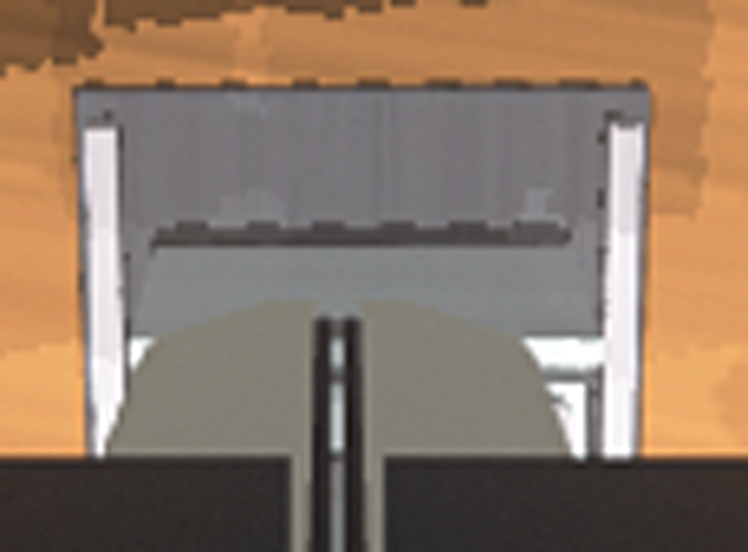

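```bash
python3 - <<'E'
import pickle;from h import *
c=pickle.load(open("w2.pkl","rb"))
f=lambda u,v,z: onz(c,225+(u+.5)/6.5-.5,200+(v+.5)/6.5-.5,z)
def g(n,a,b,z):
    P=f(*a,z);Q=f(*b,z);d=P-Q;t=np.arctan2(-d[0],d[1]);print(n,P.round(1),Q.round(1),"len",np.linalg.norm(d).round(1),"yaw",np.degrees(t).round(2),"mid",((P+Q)/2).round(1))
    return (P+Q)/2
m=g("base",(77,88),(648,88),4)
t=np.radians(9.0);ex=np.array([np.cos(t),np.sin(t),0]);print("bay",m+97.5*ex,"push",m+27.5*ex,'seat out',m+57.5*ex)
g("platebot",(150,246),(572,242),6)
g("platetop",(131,338),(606,338),52)
E
```

```text
base [536.2 142.5   4. ] [520.6 239.8   4. ] len 98.5 yaw -170.93 mid [528.4 191.1   4. ]
bay [624.70747778 206.39095187   4.        ] push [555.56929394 195.44053932   4.        ] seat out [585.19994416 200.13357327   4.        ]
platebot [561.9 158.9   6. ] [549.6 231.6   6. ] len 73.7 yaw -170.35 mid [555.7 195.3   6. ]
platetop [561.3 159.6  52. ] [549.7 232.4  52. ] len 73.7 yaw -170.91 mid [555.5 196.   52. ]
```

>>> drive_tool --pt "0 0.0485 0.003 0 0" --pt "0 0.0485 0 0 0" --pt "0 0.0485 0 0 0" --pt "0 0.0485 0 0 0" --pt "0 0 0 0.02 0" --pt "0 0 0 0.015 0" --pt "0 0 0 0.005 0" --pt "0 0 0 0.005 0" --pt "0 0 0 0.005 0" --pt "0 0 0 0.005 0"

```text
t: 5.45
position: [552.5, 195.0, 24.8]
tool_rot: [[-0.001, -0.158, 0.987], [-0.0, 0.987, 0.158], [-1.0, -0.0, -0.001]]
force: [-6.6, -0.6, 3.7]
finger_gap: 0.8
```

>>> drive_tool --pt "0 0 0 0.004 0" --pt "0 0 0 0.003 0"

```text
t: 5.65
position: [559.4, 196.1, 24.8]
tool_rot: [[-0.001, -0.159, 0.987], [-0.0, 0.987, 0.159], [-1.0, 0.0, -0.001]]
force: [-7.2, -1.0, 3.3]
finger_gap: 0.6
```

>>> drive_tool --pt "0 0 0 0.0015 0"

```text
t: 5.75
position: [560.8, 196.4, 24.8]
tool_rot: [[-0.001, -0.159, 0.987], [-0.0, 0.987, 0.159], [-1.0, 0.0, -0.001]]
force: [-7.1, -1.9, 3.7]
finger_gap: 0.3
```

>>> drive_tool --pt "0 0 0 0.001 0" --pt "0 0 0 0.001 0"

```text
t: 5.95
position: [562.5, 196.6, 24.8]
tool_rot: [[-0.002, -0.159, 0.987], [-0.0, 0.987, 0.159], [-1.0, 0.0, -0.002]]
force: [-15.6, -3.1, 8.5]
finger_gap: 0.4
```

>>> drive_tool --pt "0 0 0 0.001 0"

```text
t: 6.05
position: [562.6, 196.7, 24.8]
tool_rot: [[-0.004, -0.159, 0.987], [-0.001, 0.987, 0.159], [-1.0, -0.0, -0.004]]
force: [-23.5, -5.6, 14.5]
finger_gap: 0.7
```

>>> drive_tool --pt "0 0 0 -0.006 0" --pt "0 0 0 -0.006 0" --pt "0 0 0 -0.006 0" --pt "0 0 0 -0.006 0" --pt "0 0 0 -0.006 0" --pt "0 0 0 -0.006 0" --pt "0 0 0 -0.006 0" --pt "0 0 0 -0.01 0" --pt "0 0 0 -0.03 0" --pt "0.04 -0.045 0 -0.02 0" --pt "0.05 -0.05 0 0 0" --pt "0.05 -0.05 0 0 0" --pt "0.05 -0.045 0 0 0"

```text
t: 7.35
position: [462.9, 180.5, 217.3]
tool_rot: [[0.002, -0.16, 0.987], [0.001, 0.987, 0.16], [-1.0, 0.0, 0.002]]
force: [0.5, 1.1, 0.3]
finger_gap: 28.1
```

```bash
python3 look.py wrist w3; python3 look.py top t3;python3 - <<'E'
import pickle;from h import *
c=pickle.load(open("w3.pkl","rb")); crop(c,"pics/w3c.png",200,150,360,270,5)
c=pickle.load(open("t3.pkl","rb")); crop(c,"pics/t3c.png",180,145,260,240,6)
E
```

```text
7.4 [464.6 181.  224.9] yaw_y 99.18 [ 0.32 -0.28  1.81 -0.    1.61 -1.41] [-0.5 -0.6  7.6] 31.74827687570731
7.45 [464.8 181.1 221.3] yaw_y 99.18 [ 0.32 -0.28  1.81  0.    1.6  -1.41] [ 0.1  0.  -0.5] 35.62465533043755
```

View pics/w3c.png

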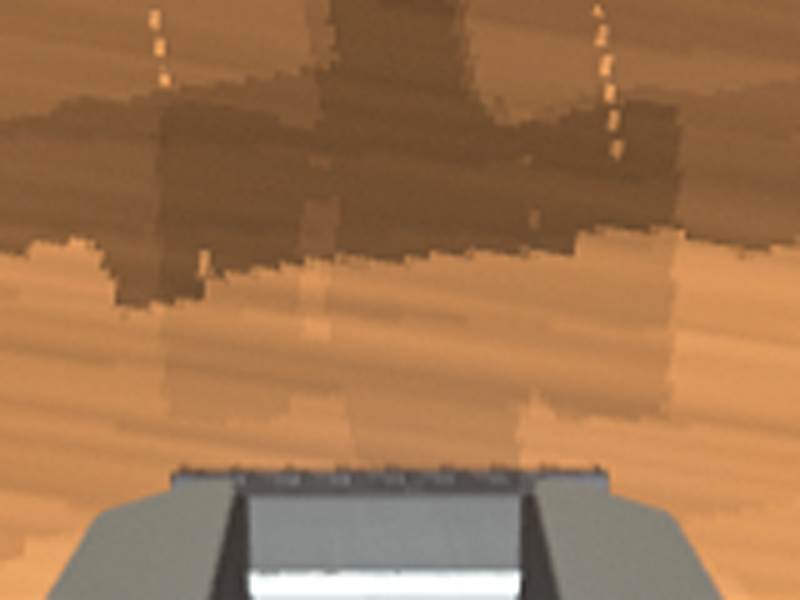

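View pics/t3c.png

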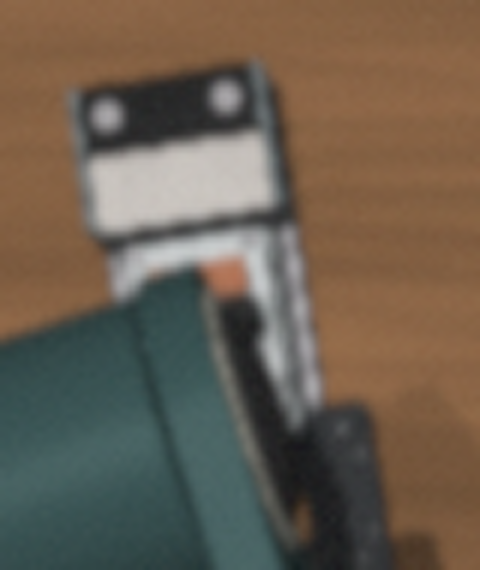

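>>> drive_tool --pt "0.05 0 -0.0201 0.0407 0" --pt "0.05 0 -0.0201 0.0407 0" --pt "0.05 0 -0.0201 0.0407 0" --pt "0.05 0 0 0 8.5" --pt "0.05 0 0 0 8.5" --pt "0.05 0 0 0 8.5" --pt "0.05 0 0 0 8.5" --pt "0.05 0 0 0 8.5" --pt "0.05 0 0 0 8.5" --pt "0.05 0 0 0 8.5" --pt "0.05 0 0 0 8.5" --pt "0.05 0 0 0 8.5" --pt "0.05 0 0 0 8.5" --pt "0.05 0 0 0 5" --pt "0.05 0 0 0 0"

```text
t: 8.95
position: [593.4, 140.5, 214.1]
tool_rot: [[-0.0, 0.987, 0.158], [-0.0, 0.158, -0.987], [-1.0, -0.0, -0.0]]
force: [1.0, 0.3, -0.5]
finger_gap: 49.6
```

```bash
python3 look.py wrist w4;python3 - <<'E'
import pickle;from h import *
c=pickle.load(open("w4.pkl","rb")); crop(c,"pics/w4c.png",170,40,430,220,3)
E
```

```text
9.0 [593.4 140.5 214.2] yaw_y 9.3 [ 0.19 -0.02  1.59  0.    1.57  0.03] [ 0.1 -0.3  0.7] 49.871222669370916
```

View pics/w4c.png

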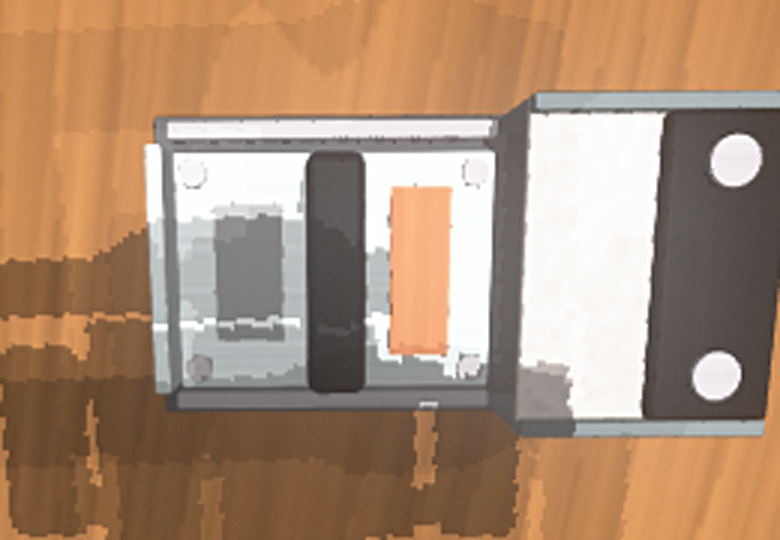

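```bash
python3 - <<'E'
import pickle;from h import *
c=pickle.load(open("w4.pkl","rb"))
f=lambda u,v,z: onz(c,170+(u+.5)/3-.5,40+(v+.5)/3-.5,z)
a=f(336,152,90);b=f(336,392,90);l=f(306,272,90);r=f(365,272,90)
print(a,b,np.linalg.norm(a-b),np.linalg.norm(l-r),(a+b)/2,(l+r)/2,np.degrees(np.arctan2(*( (b-a)[[0]].tolist()+(a-b)[[1]].tolist()))))
# plate corners z=50: 
p=[f(173,152,50),f(178,388,50),f(494,150,50),f(489,388,50)]
print(np.round(p,1),np.mean(p,0),np.linalg.norm(p[0]-p[1]),np.linalg.norm(p[0]-p[2]))
P=np.array([593.4,140.5]);y=np.array([.987,.158]);z=np.array([.158,-.987])
for q in((a+b)/2,np.mean(p,0)): print("dy,dz",(q[:2]-P)@y,(q[:2]-P)@z)
E
```

```text
[583.01255049 232.00913425  90.        ] [593.14544497 170.11029928  90.        ] 62.7227336938215 15.828436093901908 [588.07899773 201.05971676  90.        ] [587.8020628  201.92175574  90.        ] 9.296909327876
[[535.3 227.6  50. ]
 [545.4 158.2  50. ]
 [629.3 243.1  50. ]
 [641.8 173.6  50. ]] [587.938311   200.62132348  50.        ] 70.12398853154231 95.25538235710661
dy,dz 4.316606005150982 -60.61315880561308
dy,dz 4.10848207023314 -60.20269313476196
```

>>> drive_tool --pt "0.05 0 0.0021 -0.0302 0" --pt "0.05 0 0.0021 -0.0302 0" --pt "0.05 0.045 0 0 0" --pt "0.05 0.045 0 0 0" --pt "0.05 0.042 0 0 0" --pt "0.05 0.01 0 0 0" --pt "0.05 0.01 0 0 0" --force 25

```text
t: 9.7
position: [588.3, 200.9, 62.7]
tool_rot: [[-0.0, 0.987, 0.161], [-0.0, 0.161, -0.987], [-1.0, -0.0, 0.0]]
force: [0.2, -0.3, 0.1]
finger_gap: 50.3
```

>>> drive_tool --pt "0.01 0 0 0 0" --pt "0.01 0 0 0 0" --pt "0.01 0 0 0 0" --pt "0.01 0 0 0 0" --pt "0.01 0 0 0 0" --pt "0.01 0 0 0 0" --force 25

```text
t: 10.3
position: [588.5, 200.9, 63.4]
tool_rot: [[0.001, 0.987, 0.16], [0.0, 0.16, -0.987], [-1.0, 0.001, -0.0]]
force: [-3.6, -0.8, 7.1]
finger_gap: 16.0
```

>>> drive_tool --pt "0.01 -0.01 0 0 0" --pt "0.01 -0.01 0 0 0" --pt "0.01 -0.015 0 0 0" --pt "0.01 -0.02 0 0 0" --pt "0.01 -0.03 0 0 0" --pt "0.01 -0.035 0 0 0" --pt "0.01 0 0 0 0" --force 40

```text
t: 11.0
position: [589.9, 201.3, 189.0]
tool_rot: [[0.007, 0.987, 0.16], [0.002, 0.16, -0.987], [-1.0, 0.008, -0.001]]
force: [0.6, -0.5, -3.7]
finger_gap: 15.5
```

```bash
python3 look.py wrist w5; python3 look.py scene s5; python3 - <<'E'
import pickle;from h import *
c=pickle.load(open("s5.pkl","rb")); crop(c,"pics/s5c.png",300,130,420,280,4)
E
```

```text
11.05 [589.2 201.1 185.7] yaw_y 9.18 [0.29 0.01 1.61 0.   1.52 0.13] [-0.1 -0.  -5.5] 15.814315535750255
11.1 [588.4 200.9 183.2] yaw_y 9.18 [ 0.29  0.01  1.61 -0.    1.52  0.13] [-0.2 -0.1 -5.6] 15.989469037046483
```

View pics/w5.png

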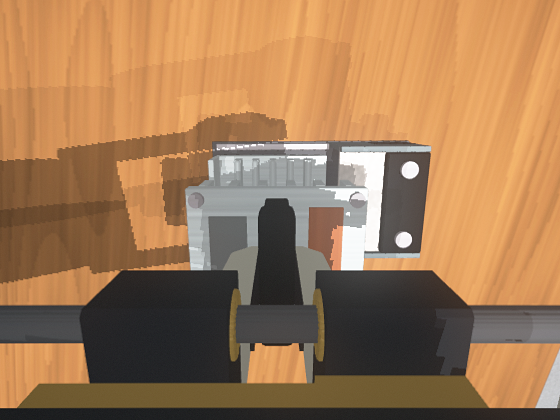

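View pics/s5c.png

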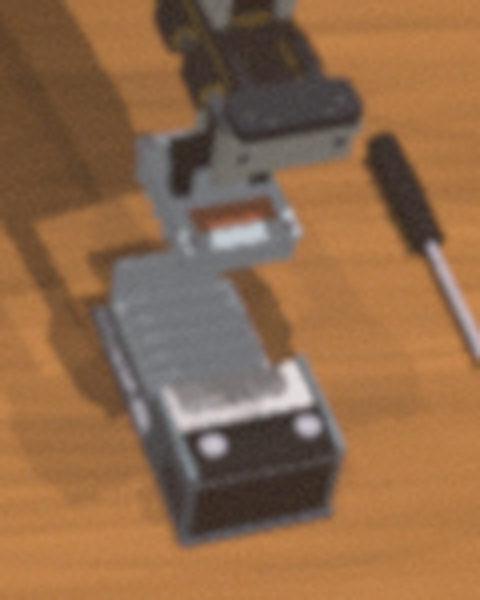

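>>> drive_tool --pt "0.01 0 0 0 7" --pt "0.01 0 0 0 7" --pt "0.01 0 0 0 7" --pt "0.01 0 0 0 7.1" --pt "0.01 0 0.008 0.0223 0" --pt "0.01 0 0.015 0.04 0" --pt "0.01 0 0.015 0.04 0" --pt "0.01 0 0.015 0.04 0" --pt "0.01 0 0.015 0.04 0" --pt "0.01 0 0.015 0.04 0" --pt "0.01 0 0.015 0.04 0" --pt "0.01 0 0.015 0.04 0" --pt "0.01 0 0.0105 0.03 0" --pt "0.01 0 0 0 0" --pt "0.01 0 0 0 0"

```text
t: 12.6
position: [596.7, -153.9, 180.7]
tool_rot: [[-0.003, 0.946, -0.326], [0.001, -0.326, -0.946], [-1.0, -0.003, -0.0]]
force: [0.4, 0.3, -4.9]
finger_gap: 15.6
```

```bash
python3 look.py wrist w6
```

```text
12.65 [ 596.9 -153.2  181.1] yaw_y -18.94 [-0.29  0.    1.62  0.    1.52  0.04] [ 0.2  0.8 -4.9] 15.519000728073825
```

View pics/w6.png

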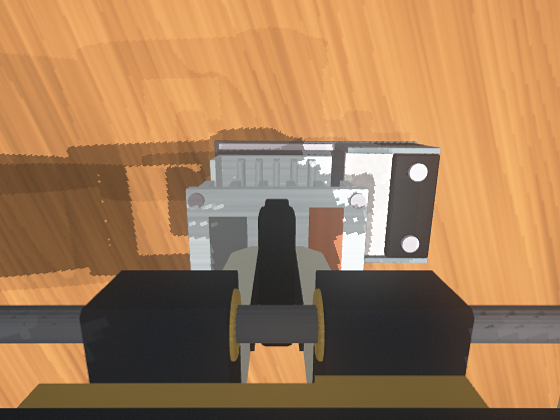

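```bash
python3 look.py wrist w7; python3 - <<'E'
import pickle;from h import *
for n in("w5","w7"):
    c=pickle.load(open(n+".pkl","rb")); crop(c,f"pics/{n}c.png",180,130,440,270,3)
E
```

```text
12.7 [ 597.1 -152.8  181.5] yaw_y -18.89 [-0.29  0.    1.62  0.    1.52  0.04] [ 0.4 -0.  -5.5] 15.61666846203672
```

View pics/w5c.png

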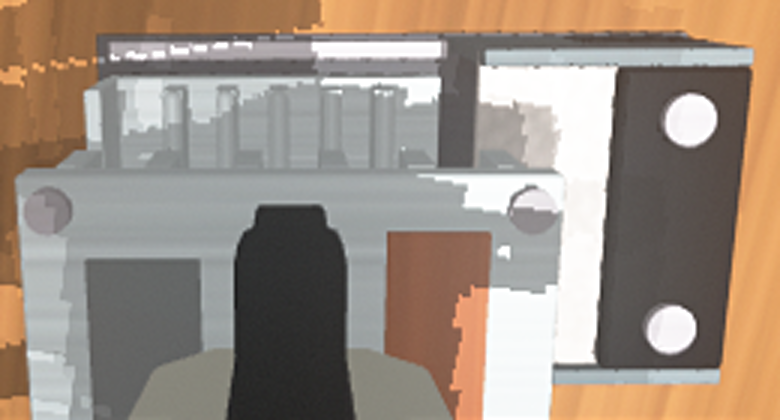

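View pics/w7c.png

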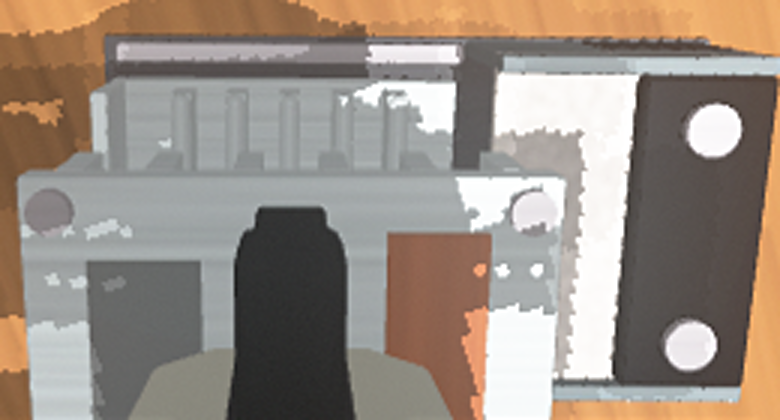

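```bash
python3 - <<'E'
import pickle;from h import *
for n,yaw,ref,pts in(("w5",9.2,(588.45,200.9),[(177,88),(229,88),(279,88),(332,89),(385,89),(691,120),(671,330)]),("w7",-18.9,(597.1,-152.8),[(183,93),(237,92),(290,93),(343,94),(398,94),(714,130),(691,346)])):
    c=pickle.load(open(n+".pkl","rb"))
    f=lambda u,v,z: onz(c,180+(u+.5)/3-.5,130+(v+.5)/3-.5,z)
    t=np.radians(yaw);ex=np.array([np.cos(t),np.sin(t)]);ey=np.array([-ex[1],ex[0]])
    for i,p in enumerate(pts):
        q=f(*p,40 if i<5 else 71)[:2]-ref;print(n,(q@ex).round(1),(q@ey).round(1))
E
```

```text
w5 -30.8 36.3
w5 -15.4 36.3
w5 -0.5 36.3
w5 15.3 36.0
w5 31.0 36.0
w5 111.1 30.7
w5 111.2 -29.3
w7 -30.8 35.2
w7 -15.1 35.4
w7 0.3 35.1
w7 15.6 34.8
w7 31.6 34.8
w7 111.8 28.7
w7 111.5 -31.5
```

>>> drive_tool --pt "0.01 0.03 0.0003 0.0008 0" --pt "0.01 0.03 0 0 0" --pt "0.01 0.02 0 0 0" --pt "0.01 0.01 0 0 0" --pt "0.01 0 0 0 0" --pt "0.01 0 0 0 0"

```text
t: 13.3
position: [597.9, -154.1, 93.7]
tool_rot: [[0.001, 0.946, -0.324], [-0.0, -0.324, -0.946], [-1.0, 0.001, -0.0]]
force: [-0.1, -0.5, -4.8]
finger_gap: 15.9
```

```bash
python3 look.py wrist w8; python3 - <<'E'
import pickle;from h import *
for n in("w8",):
    c=pickle.load(open(n+".pkl","rb")); crop(c,f"pics/{n}c.png",180,130,440,270,3)
E
```

```text
13.35 [ 598.  -154.3   94.1] yaw_y -18.9 [-0.29  0.05  1.71 -0.    1.37  0.04] [-0.1  1.5 -3.9] 15.835910364384077
```

View pics/w8c.png

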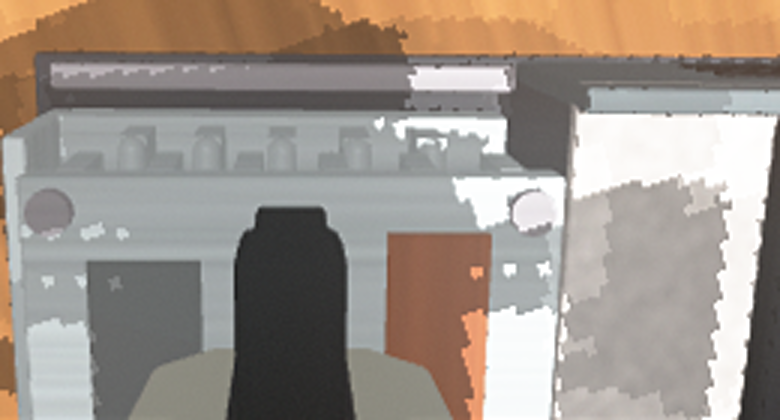

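```bash
python3 - <<'E'
import pickle;from h import *
c=pickle.load(open("w8.pkl","rb"))
f=lambda u,v,z: onz(c,180+(u+.5)/3-.5,130+(v+.5)/3-.5,z)[:2]
t=np.radians(-18.9);ex=np.array([np.cos(t),np.sin(t)]);ey=np.array([-ex[1],ex[0]]);ref=(598,-154.2)
for p in[(133,132),(207,132),(281,133),(355,134),(428,134)]:
    q=f(*p,38)-ref;print(q@ex,q@ey)
for p,z in[((291,207),120.7),((18,178),80.7),((566,178),80.7)]:
    q=f(*p,z)-ref;print("mod",q@ex,q@ey)
E
```

```text
-32.76442985542316 36.824917281109144
-17.125072444655167 36.821313340969105
-1.4800681651328267 36.604183879717496
14.176712345505335 36.385821733803574
29.6245491259165 36.37904717043754
mod 0.4265186903586445 38.789011847441415
mod -46.564011546099536 35.124525949805346
mod 48.008396517553294 35.08457300626921
```

>>> drive_tool --pt "0.01 0 -0.0013 -0.0005 0" --pt "0.01 0.006 0 0 0" --pt "0.01 0.005 0 0 0" --pt "0.01 0.003 0 0 0"

```text
t: 13.75
position: [596.1, -153.5, 77.9]
tool_rot: [[-0.001, 0.946, -0.324], [0.0, -0.324, -0.946], [-1.0, -0.001, 0.0]]
force: [0.0, -0.5, -5.2]
finger_gap: 15.8
```

>>> drive_tool --pt "0.01 0.004 0 0 0" --pt "0.01 0.004 0 0 0" --pt "0.01 0.003 0 0 0" --pt "0.01 0 0 0 0"

```text
t: 14.15
position: [596.1, -153.4, 67.0]
tool_rot: [[-0.001, 0.946, -0.324], [0.0, -0.324, -0.946], [-1.0, -0.001, 0.0]]
force: [0.1, 0.9, -4.4]
finger_gap: 15.7
```

>>> drive_tool --pt "0.01 0.002 0 0 0" --pt "0.01 0.001 0 0 0" --pt "0.01 0.0005 0 0 0"

```text
t: 14.45
position: [596.3, -153.5, 64.1]
tool_rot: [[0.0, 0.946, -0.324], [0.0, -0.324, -0.946], [-1.0, 0.0, -0.0]]
force: [-0.0, 0.6, -5.0]
finger_gap: 15.5
```

>>> drive_tool --pt "0.01 0.0005 0 0 0" --pt "0.01 0.0005 0 0 0"

```text
t: 14.65
position: [596.5, -153.6, 63.6]
tool_rot: [[0.001, 0.946, -0.324], [-0.0, -0.324, -0.946], [-1.0, 0.001, 0.0]]
force: [-2.3, -0.8, 1.2]
finger_gap: 15.7
```

>>> drive_tool --pt "0.05 0 0 0 0" --pt "0.05 0 0 0 0" --pt "0.05 0 0 0 0" --pt "0.05 0 0 0 0" --pt "0.05 0 0 0 0" --pt "0.05 -0.03 0 0 0" --pt "0.05 -0.04 0 0 0" --pt "0.05 -0.04 0 0 0" --pt "0.05 -0.04 0 0.03 0" --pt "0.05 0 0 0.03 0" --pt "0.05 0 0 0 0" --pt "0.05 0 0 0 0"

```text
t: 15.85
position: [576.7, -210.5, 212.9]
tool_rot: [[-0.0, 0.946, -0.325], [0.0, -0.325, -0.946], [-1.0, -0.0, -0.0]]
force: [0.4, 1.1, -0.3]
finger_gap: 50.1
```

```bash
python3 look.py wrist w9; python3 - <<'E'
import pickle;from h import *
c=pickle.load(open("w9.pkl","rb")); crop(c,"pics/w9c.png",170,40,430,220,3)
E
```

```text
15.9 [ 576.8 -210.   212.6] yaw_y -18.94 [-0.39 -0.01  1.59  0.    1.57 -0.06] [-0.1  0.   0.1] 50.08297939426223
```

View pics/w9c.png

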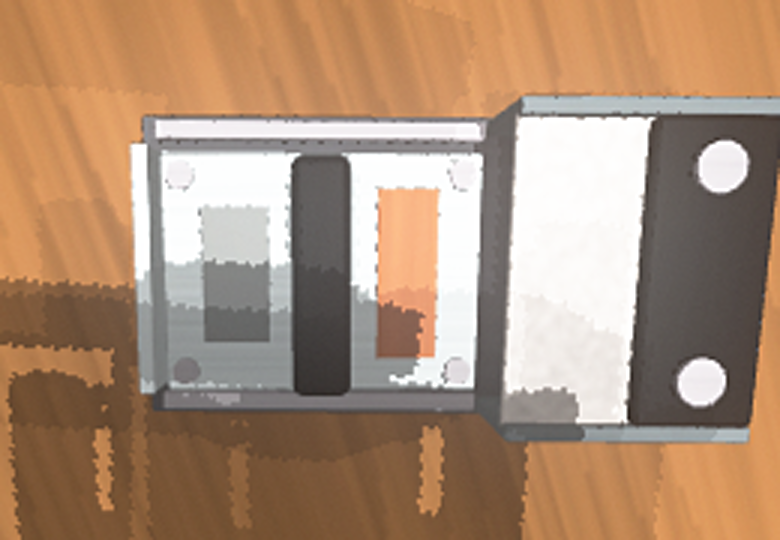

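>>> drive_tool --pt "0 0 -0.0365 -0.0199 0" --pt "0 0 -0.0365 -0.0199 0" --pt "0 0 -0.0365 -0.0199 0" --pt "0 0 0 0 -8.5" --pt "0 0 0 0 -8.5" --pt "0 0 0 0 -8.5" --pt "0 0 0 0 -8.5" --pt "0 0 0 0 -8.5" --pt "0 0 0 0 -8.5" --pt "0 0 0 0 -8.5" --pt "0 0 0 0 -8.5" --pt "0 0 0 0 -8.5" --pt "0 0 0 0 -8.5" --pt "0 0 0 0 -5" --pt "0 0 0 0 0"

```text
t: 17.4
position: [492.7, -117.5, 212.6]
tool_rot: [[-0.001, 0.322, 0.947], [0.0, 0.947, -0.322], [-1.0, 0.0, -0.001]]
force: [-0.2, -0.6, 0.0]
finger_gap: 0.2
```

>>> drive_tool --pt "0 0.047 0 0 0" --pt "0 0.047 0 0 0" --pt "0 0.047 0 0 0" --pt "0 0.045 0 0 0" --pt "0 0 0 0 0" --pt "0 0 0 0 0"

```text
t: 18.0
position: [492.8, -117.9, 28.0]
tool_rot: [[-0.001, 0.325, 0.946], [0.0, 0.946, -0.325], [-1.0, -0.0, -0.001]]
force: [0.5, 0.0, 1.4]
finger_gap: 0.4
```

>>> drive_tool --pt "0 0.003 0 0.02 0" --pt "0 0 0 0.015 0" --pt "0 0 0 0.005 0" --pt "0 0 0 0.005 0" --pt "0 0 0 0.005 0" --pt "0 0 0 0.005 0" --pt "0 0 0 0.005 0" --pt "0 0 0 0.005 0" --pt "0 0 0 0.005 0" --pt "0 0 0 0.005 0"

```text
t: 19.0
position: [563.6, -142.6, 24.3]
tool_rot: [[-0.001, 0.324, 0.946], [0.0, 0.946, -0.324], [-1.0, -0.0, -0.001]]
force: [-7.5, 1.2, 5.7]
finger_gap: 0.6
```

>>> drive_tool --pt "0 0 0 0.003 0" --pt "0 0 0 0.002 0"

```text
t: 19.2
position: [568.3, -144.3, 24.3]
tool_rot: [[-0.001, 0.324, 0.946], [0.0, 0.946, -0.324], [-1.0, -0.0, -0.001]]
force: [-7.0, 1.6, 6.0]
finger_gap: 0.5
```

Expected stop about 3.6 mm further.

>>> drive_tool --pt "0 0 0 0.002 0" --pt "0 0 0 0.001 0"

```text
t: 19.4
position: [571.0, -145.2, 24.2]
tool_rot: [[-0.001, 0.324, 0.946], [0.0, 0.946, -0.324], [-1.0, -0.0, -0.001]]
force: [-8.5, 1.5, 7.3]
finger_gap: 0.6
```

>>> drive_tool --pt "0 0 0 0.001 0"

```text
t: 19.5
position: [571.6, -145.5, 24.2]
tool_rot: [[-0.002, 0.324, 0.946], [0.0, 0.946, -0.324], [-1.0, -0.0, -0.002]]
force: [-15.4, 4.7, 10.5]
finger_gap: 0.2
```

>>> drive_tool --pt "0 0 0 0.001 0"

```text
t: 19.6
position: [571.7, -145.5, 24.2]
tool_rot: [[-0.004, 0.324, 0.946], [0.001, 0.946, -0.324], [-1.0, -0.0, -0.004]]
force: [-25.5, 7.0, 18.4]
finger_gap: 0.3
```

>>> drive_tool --pt "0 0 0 0.0005 0"

```text
t: 19.7
position: [571.7, -145.5, 24.2]
tool_rot: [[-0.005, 0.324, 0.946], [0.001, 0.946, -0.324], [-1.0, -0.0, -0.005]]
force: [-27.0, 8.2, 19.4]
finger_gap: 0.6
```

Hard stop reached, at the predicted place. Back off and look from the grasp orientation.

>>> drive_tool --pt "0 0 0 -0.006 0" --pt "0 0 0 -0.006 0" --pt "0 0 0 -0.006 0" --pt "0 0 0 -0.006 0" --pt "0 0 0 -0.006 0" --pt "0 0 0 -0.01 0" --pt "0 0 0 -0.02 0" --pt "0 0 0 -0.02 0" --pt "0 -0.045 0 0 0" --pt "0 -0.05 0 0 0" --pt "0 -0.05 0 0 0" --pt "0 -0.045 0 0 0"

```text
t: 20.9
position: [497.2, -119.9, 216.8]
tool_rot: [[0.001, 0.324, 0.946], [-0.0, 0.946, -0.324], [-1.0, 0.0, 0.001]]
force: [0.2, 0.2, 0.1]
finger_gap: 0.6
```

>>> drive_tool --pt "0 0 0 0 8.5" --pt "0 0 0 0 8.5" --pt "0 0 0 0 8.5" --pt "0 0 0 0 8.5" --pt "0 0 0 0 8.5" --pt "0 0 0 0 8.5" --pt "0 0 0 0 8.5" --pt "0 0 0 0 8.5" --pt "0 0 0 0 8.5" --pt "0 0 0 0 8.5" --pt "0 0 0 0 5" --pt "0 0 0.0365 0.0199 0" --pt "0 0 0.0365 0.0199 0" --pt "0 0 0.0365 0.0199 0" --pt "0 0 0 0 0" --pt "0 0 0 0 0"

```text
t: 22.5
position: [581.8, -212.2, 213.4]
tool_rot: [[-0.001, 0.946, -0.325], [0.001, -0.325, -0.946], [-1.0, -0.001, -0.0]]
force: [0.4, 0.4, 0.1]
finger_gap: 0.5
```

```bash
python3 look.py wrist w10; python3 look.py top t10;python3 look.py scene s10; python3 - <<'E'
import pickle;from h import *
c=pickle.load(open("w10.pkl","rb")); crop(c,"pics/w10c.png",170,40,430,220,3)
E
```

```text
22.55 [ 581.6 -211.7  213.9] yaw_y -18.93 [-0.39 -0.    1.57  0.    1.57 -0.06] [-0.  -0.4  0.1] 0.6189851050295962
22.6 [ 581.5 -211.4  214.3] yaw_y -18.91 [-0.39 -0.    1.57  0.    1.57 -0.06] [0.4 0.2 0.5] 0.47280531900487455
22.65 [ 581.5 -211.3  214.6] yaw_y -18.89 [-0.39 -0.01  1.57  0.    1.57 -0.06] [-0.4  0.8  0.5] 0.3939758130773444
```

View pics/w10c.png

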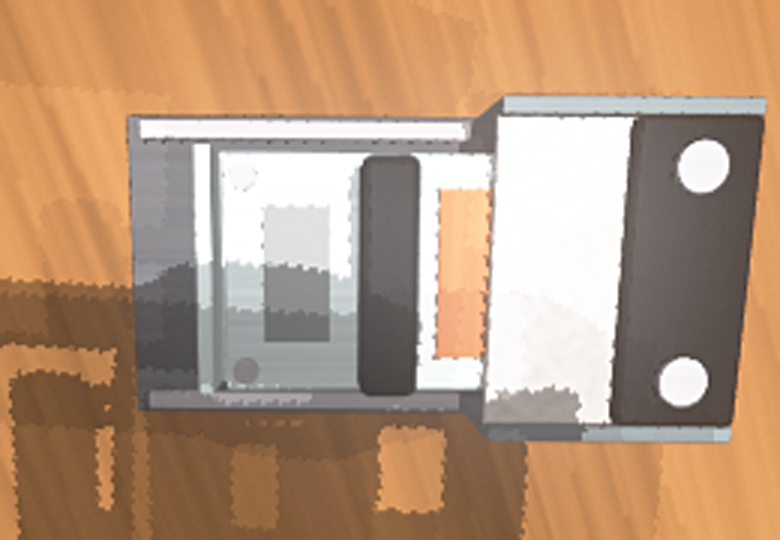

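View pics/s10.png

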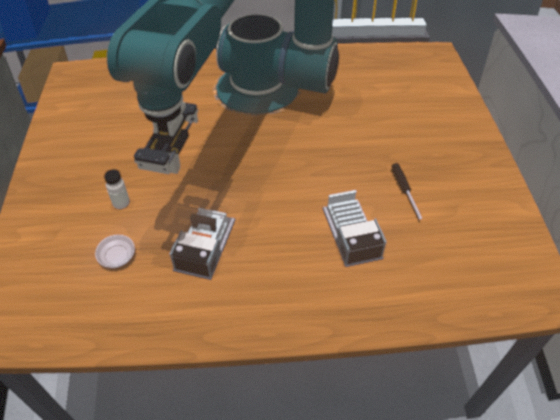

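```bash
python3 - <<'E'
import pickle;from h import *
ex=np.array([.946,-.324]);r=[]
for n,h,s in(("w9",(321,275),(723,166)),("w10",(388,275),(703,165))):
    c=pickle.load(open(n+".pkl","rb"));f=lambda u,v,z: onz(c,170+(u+.5)/3-.5,40+(v+.5)/3-.5,z)[:2]
    r.append((f(*h,90)@ex,f(*s,71)@ex))
print(r,"travel",(r[1][0]-r[1][1])-(r[0][0]-r[0][1]))
from rig import job
print(job.close_job())
E
```

```text
[(np.float64(614.6605542502894), np.float64(726.345190347815)), (np.float64(637.8445311261625), np.float64(726.1045713400895))] travel 23.424595883598613
the job is handed in; nothing more can be done
None
```

The module is now in bay_b with its sled held in by the catch, and bay_a's emptied sled stands out. I handed the job in at about 22.7 s of the 67 s allowed; the hand-in reports no verdict.

1. **Release from bay_a:** I pressed the sled to its hard stop, where the push force rose to about 24 N, and let it spring out. A wrist picture showed the module still seated.
2. **Move to bay_b:** I gripped the handle (opening read 16 mm), lifted the module and lowered it between the sled's fins. There was no contact force until it touched down at about the same tool height as in bay_a. The picture after letting go matched the seated view in bay_a.
3. **Latch in bay_b:** I pressed the sled to its hard stop at the position worked out beforehand (about 28 N along the push, about 34 N in all at the wrist) and backed off. The sled stayed in.

**Last checks:**
- The module measured 23.4 mm further in than before the push. That lies inside the 21–30 mm window but is 2.6 mm short of the nominal 26 mm. The wrist camera was reading the known sizes 1–3% small, which explains less than 1 mm of that.
- In the last scene picture, sled_a is out and empty, and by eye the dish, screwdriver and jar are where they started.
- The arm was clear of everything at the end.

**One disagreement along the way:** the camera gave values from about 1 to 2 mm for how far the module was off the fins before lowering. I corrected by 1.3 mm and it went in freely.

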